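Take the sample bottle off the inclined shaker

TASK

The shaker has stopped: take the sample bottle off it. Pull the spring R-clip sideways out of the cross-drilled pin and lay it flat in the steel tray, swing the hold-down bar right back past upright and leave it open, then lift the bottle out of its leaning carrier and set it gently, upright and fully home, in the round grey cone holder. Do not push the beaker, the tub, the dropper bottle or the cuvette case aside.

Things in the scene. Friction and masses are not known exactly. Their poses are not given: they have to be found in the camera images.
- shaker: Fixed bench shaker, white base 210 x 170 x 52 mm. Origin: centre of its underside; x to its back, y to its left. Its carrier leans 28 deg to the front: carrier z = (-0.469, 0, 0.883), carrier x = (0.883, 0, 0.469), carrier y = y in this frame. A round pocket holds the bottle; steel posts 22 mm thick stand 58 mm to either side, up to 256 mm above the bench; its front is open.
- clip: Bright steel R-clip of 5 mm wire, 112 mm long, 52 g. Origin: centre of its loop, a ring 35 mm across outside, 5 mm thick. x runs along the straight leg to its tip, z is square to the clip's plane. At first its loop sticks out on the shaker's -y side, 52 mm from the pin, drooping up to 10 deg, free below. About 6 to 10 N along its -x springs it off; 60 mm of travel clears it.
- clip_tip (a point): Tip of the clip's straight leg, 92 mm along x and 5 mm towards -y from the loop's centre.
- pin_hole (a point): Middle of the 7 mm cross hole, along the shaker's y, in the upright 16 mm steel pin at the top of the shaker's -y post. The pin stands along carrier z and ends 25 mm above the hole; the forked end of the bar lies just under the hole.
- bar (a joint): Angle of the steel hold-down bar over the bottle's cap: 0 closed, grows as its free (-y) end swings up and over towards +y, stop at 1.95 rad. Light; balanced upright at 1.57, beyond that it falls back against the stop, where it stands up beside the +y post. The hinge lies along carrier x on the +y post.
- bar_grip (a point): Point on the bar where it can be pinched by its edges, mid-thickness, 104 mm from the hinge and 12 mm short of the pin. Here the bar is 30 mm wide (along the hinge axis) and 6 mm thick; the bottle's cap begins 19 mm nearer the hinge, its top 11 mm lower. Axes of the bar: x along the hinge (carrier x when closed), -y to the free end, z up from its face.
- bar_hinge (a point): Middle of the bar's hinge axis, which runs along the bar's x; same axes as bar_grip.
- bottle: White plastic sample bottle, round, 132 mm tall, 240 g. Origin: centre of its 14 mm wide flat tip; z along its axis to the cap. The cone widens to 54 mm at 42 mm, straight body above, ribbed grey cap 55 mm across from 106 to 132 mm. At first it leans with the carrier, in a pocket reaching 65 mm up from its tip; it comes out along its axis.
- holder: Fixed round grey holder, 100 mm across the foot, 57 mm tall, with a conical cup open at the top (56 mm wide at the rim) that matches the bottle's cone. Origin: centre of its underside on the bench, z up.
- holder_seat (a point): On the holder's axis, 13 mm above the bench: where the bottle's tip is when the bottle is fully home.
- tray: Fixed shallow steel tray, 165 x 125 mm outside, walls 4 mm thick and 20 mm high, floor 4 mm thick. Origin: centre of its underside; x along the long side.
- beaker: Glass beaker, 68 mm across, 90 mm tall, standing beside the work. Leave alone. Origin: centre of its underside.
- tub: White plastic powder tub with a red lid, 84 mm across, 120 mm tall. Leave alone. Origin: centre of its underside.
- dropper: Small amber dropper bottle, 38 mm across, 85 mm tall. Leave alone. Origin: centre of its underside.
- cuvette_case: Flat black cuvette case, 75 x 115 x 30 mm, lying in front of the shaker. Leave alone. Origin: centre of its underside.

How it is judged:
By the outcome, as a careful person would: the job done as asked, in the order asked, and still so for the second after the job is handed in, with the robot touching nothing.
It also fails if it takes over 72 s, if anything falls off the work surface, if the arm or the gripper's body presses on something with over 40 N, if the wrist force passes 120 N, or if a joint passes its speed limit or range.

ROBOT

A 6-joint arm with a two-finger parallel gripper is mounted at the origin on the work surface. World frame = base frame: x ahead of the robot, y to its left, z up, the work surface at z = 0. Lengths are in mm, angles in rad, forces in N, time in s.
With the tool pointing down it reaches from about 400 to 925 mm from the base axis. Payload 12.5 kg.
Tool frame: the origin (TCP) lies on the mounting face of the last link; the fingertips stand 190 mm ahead of it and the grasp point (between the pads) lies 171 mm ahead of it; z points along the fingers, y is the line along which they close (so a half turn about z gives the same grasp; the last joint's range is limited). The gripper opens to 95 mm and grips with 3 to 60 N. Pads are 20 mm wide; open, the fingers measure 119 mm over their backs; the gripper's body (75 mm by 180 mm) begins 59 mm behind the grasp point.
Start: joints at [1.122, 0.491, 1.559, -0, 1.092, -0.106], TCP at [210.055, 588.644, 404.761] pointing down, gripper open.
Joint ranges: [-3.1, 3.1], [-0.84, 2.19], [0.05, 2.79], [-1.13, 4.28], [0.06, 2.93], [-2.69, 2.69]. Speed limits (rad/s): [2.22, 2.22, 2.79, 3.14, 3.14, 3.14].

INTERFACE

Orientations are given as [roll, pitch, yaw] about the fixed x, y, z axes, in that order (R = Rz(yaw) Ry(pitch) Rx(roll)).
In Python, from cell import env gives the robot as it stands.
- The arm moves only by the tool carry_out, never from a script. Its argument "series" is a list of rows, each a list of 5 numbers: the shift along the tool's x, y, z in m, then the turn about the tool's z in degrees, then the opening, from 0 (shut) to 1 (fully open). A call has 1 to 20 rows; each row is the pose to reach, as a shift and turn from the pose commanded when the call began, along the tool's axes at that moment; what a row does not reach only later rows make up. A row lasts 1/8 s, in which the tool goes at most 62.5 mm and 10.7 degrees, less where a joint would pass 70% of its speed; a pose out of reach is approached as far as the arm can. A call with a gripper value outside its range is refused whole. The fingers move at their own pace and stop on an object; the grip force is fixed at half the most. Time passes only in rows, so rows that repeat a pose let the fingers close. It gives the time, the measured TCP pose, the force, the opening and the grip force at its end, in the units of the state.
- env.state(): the state, without advancing time (a new reading comes with each control period).
- env.read_camera(name): name is "scene" or "top" or "wrist"; returns (picture, depth): 384x512x3 uint8, red, green, blue; 384x512 float32, mm along the optical axis (not along the pixel's ray), 0 where there is no reading.
- env.get_calibration(name): a dict with "intrinsics" (3x3 intrinsics, pixels), "D" ([k1, k2, p1, p2, k3] as OpenCV has them; the pictures are not rectified), "cam_to_world" (4x4, takes a point from camera to world coordinates); the wrist camera has in their place "T_tool_cam" (4x4, takes a point from camera to tool coordinates, whose origin is the TCP and whose axes are the flange's). Camera axes: x right, y up, looking along -z (the intrinsics and any distortion apply to the point x, -y, -z); pixel columns grow to the right and rows downward; lengths in mm; the calibration is good to about 2 mm. A picture is of the moment at which its call begins: read the wrist's pose just before it. get_calibration takes no time and is no camera call.
- env.job_done(): hands the job in; it is judged then, once.
The state is a dict: "t": time; "joints": joint angles; "qvel": joint speeds; "tau": joint torques, N m; "eef_pos": TCP position; "tcp_rot": TCP orientation; "ft_force": force on the tool from outside, world axes, zero at the start; "moment": the same for the moment, N m; "opening": opening from 0.0 (shut) to 1.0 (fully open); "grip_force": force on a finger pad.
Only numpy, scipy, OpenCV 4.12 (cv2) and the standard library are available. Lean on these libraries where they do the work, as an engineer would, in place of code of your own. Each camera call takes 0.05 s, during which the arm holds its last target. There are 200 camera calls.

## Working session

There is one attempt and no reset: what is moved stays moved. The work goes in short steps, Python scripts to look and compute and a tool call to move; the robot and the scene stay as the last step left them, time stands still between calls to the robot, and variables do not carry over. Pictures are saved under pics/ and viewed, at most 10 in all, crops included, and the job is handed in when it is done.

Besides the shell and the picture viewer there is one more tool, called after "Emit:" by a JSON object that holds its "fn" and its "kwargs", one argument or row to a line. carry_out: Moves the arm, as the interface text tells. Its arguments: {"type":"object","properties":{"series":{"type":"array","items":{"type":"array","items":{"type":"number"}}}},"required":["series"]}

```bash
mkdir -p pics; ls
cat > h.py <<'E'
import numpy as np, cv2
from cell import env
from scipy.spatial.transform import Rotation as R
def tool(s=None):
    s=s or env.state(); T=np.eye(4); T[:3,:3]=R.from_euler('xyz',s['tcp_rot']).as_matrix(); T[:3,3]=s['eef_pos']; return T
def cam(name,save=None):
    s=env.state(); im,d=env.read_camera(name); c=env.get_calibration(name)
    M=np.array(c['cam_to_world']) if name!='wrist' else tool(s)@np.array(c['T_tool_cam'])
    if save: cv2.imwrite('pics/'+save,im[:,:,::-1])
    return im,d,(np.array(c['intrinsics'],float),np.array(c['D'],float),M)
def pts(d,C):
    K,D,M=C; h,w=d.shape; u,v=np.meshgrid(np.arange(w),np.arange(h))
    n=cv2.undistortPoints(np.stack([u,v],-1).reshape(-1,1,2).astype(float),K,D).reshape(h,w,2)
    P=np.stack([n[...,0]*d,-n[...,1]*d,-d],-1)@M[:3,:3].T+M[:3,3]
    P[d<=0]=np.nan; return P
def proj(X,C):
    K,D,M=C; p=(np.atleast_2d(X)-M[:3,3])@M[:3,:3]; p=p*[1,-1,-1]
    return cv2.projectPoints(p.reshape(-1,1,3),np.zeros(3),np.zeros(3),K,D)[0].reshape(-1,2)
E
python3 - <<'E'
from h import *
print(env.state())
a=[];
for n in('scene','top'):
    im,d,C=cam(n); np.savez(f'{n}.npz',im=im,d=d,K=C[0],D=C[1],M=C[2]); a.append(im[:,:,::-1]); print(n,C[0].tolist(),C[2].round(2).tolist())
cv2.imwrite('pics/a.png',cv2.resize(a[0],(800,600))); cv2.imwrite('pics/b.png',cv2.resize(a[1],(800,600)))
E
```

```text
pics
{'t': 0.0, 'joints': array([ 1.12239093e+00,  4.91573989e-01,  1.55945419e+00, -1.65147403e-05,
        1.09171224e+00, -1.05605853e-01]), 'qvel': array([-0.00051781,  0.00076573,  0.00062703,  0.0004087 , -0.00049981,
       -0.00015623]), 'tau': array([-8.21139529e-04, -6.12666464e+01, -2.58198613e+01,  6.92461780e-02,
        4.81465389e-02, -1.82305166e-05]), 'eef_pos': array([210.04712817, 588.61229914, 404.15103206]), 'tcp_rot': array([-3.14044974e+00, -1.06420016e-04,  2.79880067e+00]), 'ft_force': array([-0.21991581, -0.26695272,  0.59816366]), 'moment': array([-0.03867647, -0.05344395, -0.02143217]), 'grip_force': 0.0, 'opening': 0.9970086705953733}
scene [[487.98221497990863, 0.0, 250.7993180221505], [0.0, 487.98221497990863, 191.74308141947725], [0.0, 0.0, 1.0]] [[0.46, -0.68, 0.57, 1193.86], [0.89, 0.35, -0.29, -310.51], [-0.0, 0.64, 0.77, 1005.18], [0.0, 0.0, 0.0, 1.0]]
top [[392.7094278281758, 0.0, 257.33543404700384], [0.0, 392.7094278281758, 191.3716996305384], [0.0, 0.0, 1.0]] [[-0.0, 0.99, -0.15, 441.88], [-1.0, 0.0, 0.01, 1.54], [0.01, 0.15, 0.99, 1066.79], [0.0, 0.0, 0.0, 1.0]]
```

View pics/a.png

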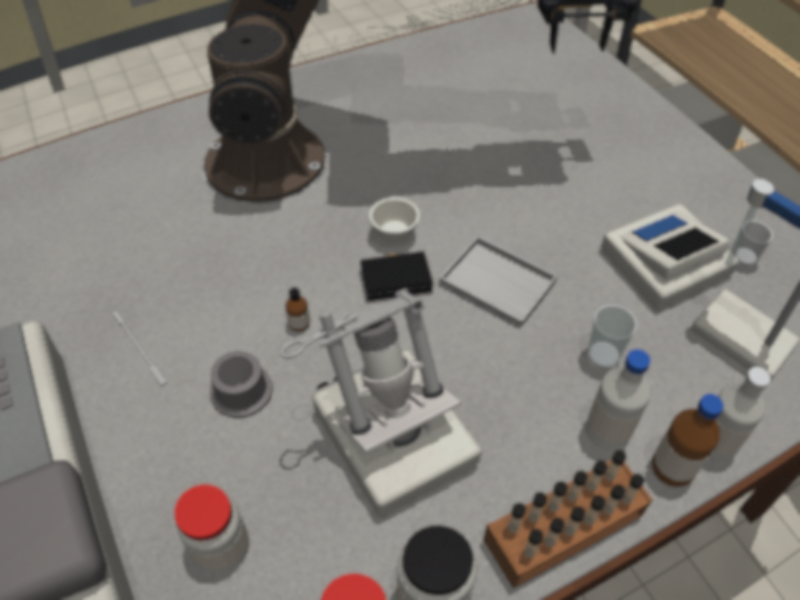

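View pics/b.png

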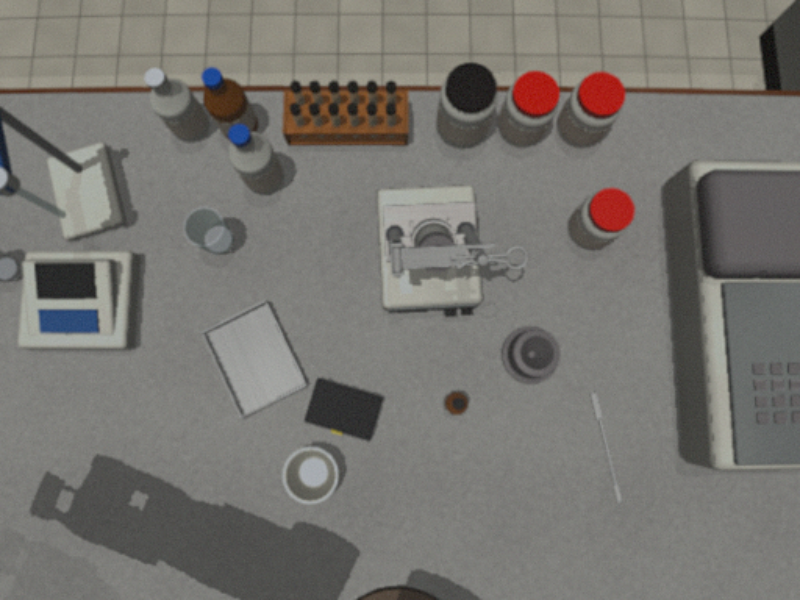

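The top view (800x600 px) shows the shaker at (430,248), facing the robot. The clip loop is at (515,258), the holder at (531,353) and the tray at (256,358). The case (344,409), dropper (456,402), beaker (208,230) and red-lid tub (605,220) are all clear of the work. Next I'll measure from depth.

```bash
python3 - <<'E'
from h import *
for n in('top','scene'):
    z=np.load(n+'.npz'); C=(z['K'],z['D'],z['M']); P=pts(z['d'],C); im=z['im'].astype(int)
    X,Y,Z=P[...,0],P[...,1],P[...,2]
    print(n,'bench z',np.nanmedian(Z[(abs(X-450)<150)&(abs(Y)<300)]))
    def rect(name,m,mode=None):
        k,l,s,c=cv2.connectedComponentsWithStats(m.astype(np.uint8))
        i=1+np.argmax(s[1:,4]); q=P[l==i]
        r=cv2.minAreaRect(q[:,:2].astype(np.float32)); print(name,len(q),'c',np.round(r[0],1),'size',np.round(r[1],1),'ang',round(r[2],2),'medz',round(float(np.median(q[:,2])),1)); return q
    near=lambda x,y,r:(np.hypot(X-x,Y-y)<r)
    sh=near(690,-50,200)
    rect('shaker base',sh&(abs(Z-52)<7))
    rect('shaker all',sh&(Z>25)&(Z<330))
    q=P[sh&(Z>215)]; print('high',np.nanmin(q,0),np.nanmax(q,0))
    rect('high',sh&(Z>225))
    rect('holder',near(510,-190,120)&(abs(Z-57)<6))
    rect('holder all',near(510,-190,120)&(Z>8))
    rect('tray',near(500,240,150)&(Z>8)&(Z<30)&(im.sum(-1)>120))
    q=P[near(510,-190,60)&(Z>10)]
E
for f in top scene; do python3 - <<E
import numpy as np,cv2
im=np.load('$f.npz')['im'][:,:,::-1]
c={'top':im[105:210,230:350],'scene':im[170:330,170:320]}['$f']
cv2.imwrite('pics/c_$f.png',cv2.resize(c,None,fx=5 if '$f'=='top' else 3.6,fy=5 if '$f'=='top' else 3.6,interpolation=cv2.INTER_CUBIC))
E
done; python3 -c "
import cv2,numpy as np
a=cv2.imread('pics/c_top.png');b=cv2.imread('pics/c_scene.png')
s=[cv2.resize(i,(400,int(i.shape[0]*400/i.shape[1]))) for i in(a,b)]
h=max(i.shape[0] for i in s)
cv2.imwrite('pics/c.png',np.hstack([cv2.copyMakeBorder(i,0,h-i.shape[0],0,0,0) for i in s]))"
```

```text
top bench z -0.07423104137160408
shaker base 2308 c [688.3 -52.8] size [212.8 168.9] ang 3.3 medz 50.6
shaker all 5285 c [684.3 -73.8] size [226.2 210.3] ang 3.14 medz 98.1
high [ 604.04217563 -182.30909353  215.02899259] [666.67784383  11.99373356 259.02910775]
high 831 c [634.4 -86.1] size [ 43.8 191.4] ang 1.78 medz 231.9
holder 384 c [ 506.4 -230.2] size [75.6 76.6] ang 59.79 medz 54.8
holder all 932 c [ 503.4 -227.6] size [96.5 84.6] ang 40.41 medz 46.7
tray 447 c [499.3 246.6] size [165.8 126.5] ang 26.88 medz 18.1
scene bench z 1.443066787784801
shaker base 2996 c [690.3 -55. ] size [215.2 171.2] ang 2.04 medz 51.6
shaker all 8796 c [683.9 -76. ] size [230.5 210.4] ang 3.46 medz 105.2
high [ 602.91689116 -184.45324214  215.03511802] [670.35692347  10.50635002 259.87993865]
high 852 c [629.3 -86.6] size [195.3  42.1] ang 88.32 medz 233.7
holder 432 c [ 507.8 -231.9] size [77.  77.6] ang 30.87 medz 55.3
holder all 1208 c [ 511.3 -230.3] size [87.8 96.7] ang 16.61 medz 41.6
tray 644 c [501.1 244.7] size [167.7 132.1] ang 26.4 medz 16.6
```

View pics/c.png

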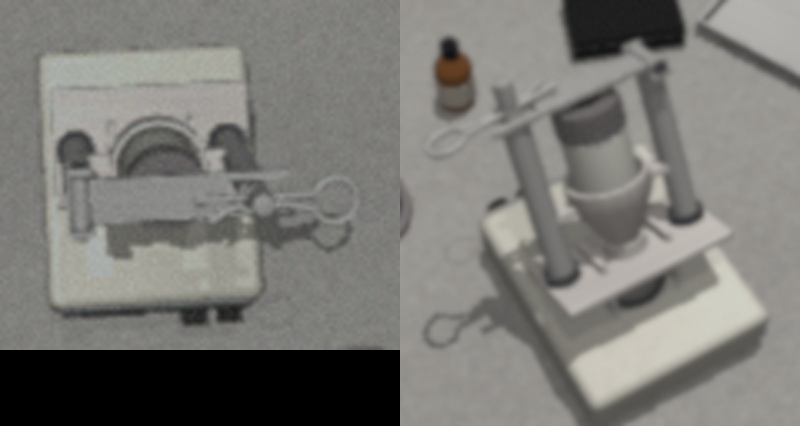

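The crop shows the clip loop at about (338,200) on the left half, the pin at (262,203), and the bar running left to its hinge at (80,200). The scene half shows the bottle leaning under the bar with its front open. Sizes and heights match the description: shaker centre about (689,-54) with yaw about 3.2°, holder (507,-231), tray (500,246) with yaw 26.7°. Next I'll get the wrist camera offset and loop points, then make the first move.

```bash
cat >> h.py <<'E'
def go(p,yaw):
    "TCP target -> tool shift (m) and turn (deg)"
    s=env.state(); T=tool(s); d=T[:3,:3].T@(np.array(p)-T[:3,3])/1000
    y0=np.degrees(s['tcp_rot'][2]); dy=(yaw-y0+180)%360-180
    print('from',T[:3,3].round(1),round(y0,2),'shift',d.round(4),'turn',round(-dy,2))
E
python3 - <<'E'
from h import *
c=env.get_calibration('wrist'); print(np.array(c['T_tool_cam']).round(2).tolist(),c['intrinsics'][0])
for n in('top','scene'):
    z=np.load(n+'.npz'); C=(z['K'],z['D'],z['M']); P=pts(z['d'],C); X,Y,Z=np.moveaxis(P,-1,0)
    q=P[(X>590)&(X<700)&(Y<-140)&(Y>-200)&(Z>180)]; print(n,len(q),np.median(q,0),q.min(0),q.max(0))
go([610,-110,500],93.2)
E
```

```text
[[0.0, 0.97, 0.26, 72.94], [1.0, 0.0, -0.0, -0.08], [-0.0, 0.26, -0.97, 20.55], [0.0, 0.0, 0.0, 1.0]] [310.49813059   0.         254.85471617]
top 110 [ 629.60316145 -162.84875788  226.03890934] [ 613.68027124 -182.30909353  214.72153293] [ 645.96826422 -140.25615003  235.45702183]
scene 112 [ 631.03659014 -162.77307577  228.47554026] [ 613.72944489 -184.45324214  214.51950055] [ 646.8721543  -140.32515199  236.51704503]
from [210.  588.6 404.2] 160.36 shift [-0.6115 -0.5236 -0.0953] turn 67.16
```

Emit:
{"fn": "carry_out", "kwargs": {
  "series": [
    [-0.03,-0.03,-0.05,8,1],
    [-0.08,-0.065,-0.096,16,1],
    [-0.128,-0.104,-0.096,25,1],
    [-0.176,-0.143,-0.096,34,1],
    [-0.224,-0.182,-0.096,43,1],
    [-0.272,-0.221,-0.096,52,1],
    [-0.32,-0.26,-0.096,60,1],
    [-0.368,-0.299,-0.096,67.2,1],
    [-0.416,-0.338,-0.096,67.2,1],
    [-0.464,-0.377,-0.096,67.2,1],
    [-0.512,-0.416,-0.096,67.2,1],
    [-0.56,-0.455,-0.096,67.2,1],
    [-0.608,-0.494,-0.096,67.2,1],
    [-0.634,-0.515,-0.096,67.2,1],
    [-0.634,-0.515,-0.096,67.2,1],
    [-0.634,-0.515,-0.096,67.2,1]
  ]
}}

```text
t: 2.1
eef_pos: [633.8, -109.1, 500.3]
tcp_rot: [-3.141, -0.001, 1.626]
ft_force: [-0.4, 0.9, 0.0]
opening: 1.003
grip_force: 0.0
```

Run:
```python
from h import *
im,d,C=cam('wrist'); s=env.state(); print(s['t'],s['eef_pos'],s['tcp_rot'])
np.savez('w1.npz',im=im,d=d,K=C[0],D=C[1],M=C[2])
cv2.imwrite('pics/w1.png',cv2.resize(im[:,:,::-1],(800,600)))
```

```text
2.15 [ 633.68667338 -108.6946088   500.73129325] [-3.14131664e+00 -3.63494998e-04  1.62653513e+00]
```

View pics/w1.png

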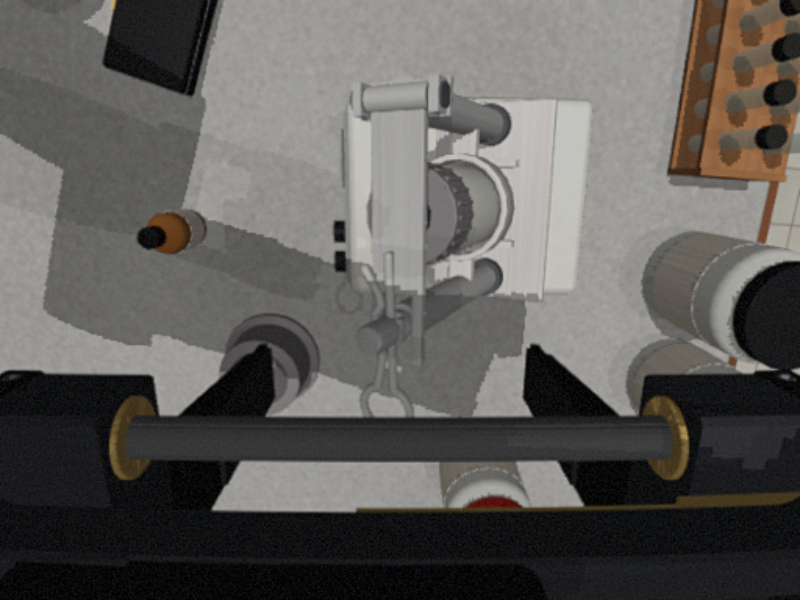

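The wrist view (800x600 px) shows the hinge barrel at (405,97), the bar running down to the pin at (380,335), the clip loop at (388,395), its straight leg tip at (390,255), and the cap under the bar at (450,200). I'll measure the points from the depth.

Run:
```python
from h import *
z=np.load('w1.npz'); C=(z['K'],z['D'],z['M']); P=pts(z['d'],C); k=512/800
def reg(u0,u1,v0,v1): return P[int(v0*k):int(v1*k)+1,int(u0*k):int(u1*k)+1].reshape(-1,3)
# bar plane
q=reg(385,415,130,240); c=q.mean(0); n=np.linalg.svd(q-c)[2][2]; n*=np.sign(n[2]); print('bar c',c.round(1),'n',n.round(3),'rms',np.std((q-c)@n).round(2))
# bar edges: points near plane
a=reg(350,440,110,290); m=abs((a-c)@n)<2.5; b=a[m]
r=cv2.minAreaRect(b[:,:2].astype(np.float32)); print('bar rect',r)
for y in(-30,-50,-70,-90,-110): 
    t=b[abs(b[:,1]-y)<2]; print(y,t[:,0].min().round(1),t[:,0].max().round(1),t[:,2].min().round(1),t[:,2].max().round(1))
q=reg(355,450,80,112); q=q[q[:,2]>200]; print('hinge',np.median(q,0).round(1),q.min(0).round(1),q.max(0).round(1))
q=reg(355,400,312,352); q=q[q[:,2]>235]; print('pin',np.median(q,0).round(1),q.min(0).round(1),q.max(0).round(1))
q=reg(355,420,365,418); q=q[(q[:,2]>190)]; print('loop',len(q),q.mean(0).round(1),q.min(0).round(1),q.max(0).round(1))
cc=q.mean(0); print(np.linalg.svd(q-cc)[2].round(3), np.std((q-cc)@np.linalg.svd(q-cc)[2][2]))
q=reg(383,394,250,300); q=q[q[:,2]>232]; print('leg',q.min(0).round(1),q.max(0).round(1),np.median(q,0).round(1))
```

```text
Traceback (most recent call last):
numpy.linalg.LinAlgError: SVD did not converge
```

Run:
```python
from h import *
z=np.load('w1.npz'); C=(z['K'],z['D'],z['M']); P=pts(z['d'],C); k=512/800
def reg(u0,u1,v0,v1):
    q=P[int(v0*k):int(v1*k)+1,int(u0*k):int(u1*k)+1].reshape(-1,3); return q[~np.isnan(q[:,0])]
print('valid',np.mean(z['d']>0))
q=reg(385,415,130,240); c=np.median(q,0); q=q[abs(q[:,2]-c[2])<12];c=q.mean(0); n=np.linalg.svd(q-c)[2][2]; n*=np.sign(n[2]); print('bar c',c.round(1),'n',n.round(3),'rms',np.std((q-c)@n).round(2),len(q))
a=reg(350,440,110,290); m=abs((a-c)@n)<2.5; b=a[m]
for y in(-30,-50,-70,-90,-110): 
    t=b[abs(b[:,1]-y)<2]
    if len(t): print(y,t[:,0].min().round(1),t[:,0].max().round(1),t[:,2].min().round(1),t[:,2].max().round(1))
q=reg(355,450,80,112); q=q[q[:,2]>200]; print('hinge',np.median(q,0).round(1),q.min(0).round(1),q.max(0).round(1))
q=reg(355,400,312,352); q=q[q[:,2]>235]; print('pin',np.median(q,0).round(1),q.min(0).round(1),q.max(0).round(1))
q=reg(355,420,365,418); q=q[(q[:,2]>190)]; print('loop',len(q),q.mean(0).round(1),q.min(0).round(1),q.max(0).round(1))
cc=q.mean(0); print(np.linalg.svd(q-cc)[2].round(3), np.std((q-cc)@np.linalg.svd(q-cc)[2][2]))
q=reg(383,394,250,300); q=q[q[:,2]>232]; print('leg',q.min(0).round(1),q.max(0).round(1),np.median(q,0).round(1))
```

```text
valid 0.9962056477864584
bar c [630.2 -41.7 230.3] n [-0.473 -0.023  0.881] rms 0.62 1416
-30 614.6 641.5 221.4 237.0
-50 615.4 642.8 220.9 236.8
-70 617.2 644.1 221.6 236.7
-90 618.0 644.8 222.2 236.5
hinge [ 6.300e+02 -1.000e-01  2.331e+02] [605.4  -7.2 211.1] [652.6   9.2 244.5]
pin [ 624.2 -113.6  252.8] [ 612.2 -123.   235.1] [ 635.1 -106.   258.9]
loop 514 [ 628.5 -142.4  254.9] [ 613.5 -176.   216.4] [646.  -78.2 401.7]
[[ 0.017  0.407  0.913]
 [-0.964 -0.236  0.123]
 [ 0.266 -0.882  0.388]] 7.545630913702144
leg [ 623.8 -101.2  232.4] [629.8 -74.7 240.1] [627.  -87.1 237.3]
```

Emit:
{"fn": "carry_out", "kwargs": {
  "series": [
    [-0.03,-0.0065,0.0,0,0.7],
    [-0.058,-0.0065,0.03,0,0.7],
    [-0.058,-0.0065,0.06,0,0.7],
    [-0.058,-0.0065,0.09,0,0.7],
    [-0.058,-0.0065,0.104,0,0.7],
    [-0.058,-0.0065,0.104,0,0.7],
    [-0.058,-0.0065,0.104,0,0.2],
    [-0.058,-0.0065,0.104,0,0.2],
    [-0.058,-0.0065,0.104,0,0.2],
    [-0.058,-0.0065,0.104,0,0.2],
    [-0.058,-0.0065,0.104,0,0.2]
  ]
}}

```text
t: 3.52
eef_pos: [630.8, -167.8, 396.8]
tcp_rot: [3.141, 0.0, 1.626]
ft_force: [0.9, 0.1, 0.2]
opening: 0.31
grip_force: 30.0
```

Run:
```python
from h import *
im,d,C=cam('wrist'); s=env.state(); print(s['t'],s['eef_pos'],s['tcp_rot'],s['opening'],s['grip_force'],s['ft_force'])
i2,_,_=cam('scene')
a=cv2.resize(im[:,:,::-1][60:330,120:390],(400,400)); b=cv2.resize(i2[:,:,::-1][150:290,170:310],(400,400),interpolation=cv2.INTER_CUBIC)
cv2.imwrite('pics/w2.png',np.hstack([a,b]))
```

```text
3.575 [ 630.80695424 -167.82295905  396.81697789] [3.14123767e+00 1.59292082e-05 1.62583499e+00] 0.3082748857832762 29.99962139641866 [-0.33854985 -0.81069039  0.28167579]
```

View pics/w2.png

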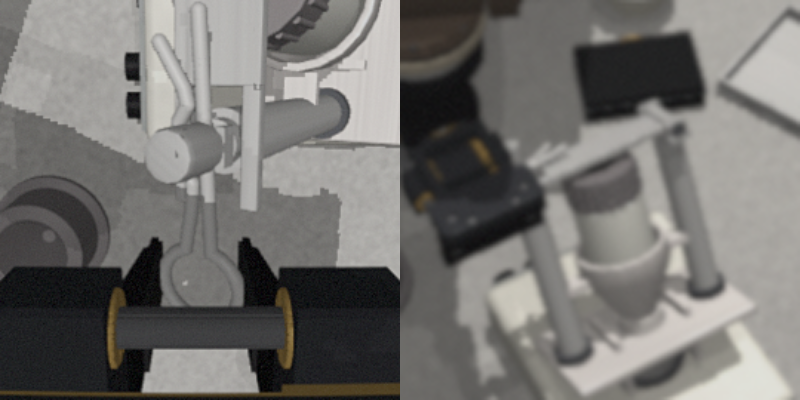

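The wrist view shows the loop pinched between the fingers at about (200,280), with the clip still on the pin at (185,150). The opening of 29 mm fits the tilted ring. Next I'll pull along the clip's -x.

Emit:
{"fn": "carry_out", "kwargs": {
  "series": [
    [-0.008,0,0.001,0,0.2],
    [-0.016,0,0.002,0,0.2],
    [-0.024,0,0.003,0,0.2],
    [-0.032,0,0.004,0,0.2],
    [-0.04,0,0.005,0,0.2],
    [-0.05,0,0.007,0,0.2],
    [-0.06,0,0.008,0,0.2],
    [-0.072,0,0.01,0,0.2],
    [-0.085,0,0.01,0,0.2],
    [-0.085,0,0.01,0,0.2]
  ]
}}

```text
t: 4.88
eef_pos: [635.4, -253.8, 386.5]
tcp_rot: [-3.141, -0.0, 1.625]
ft_force: [0.1, 0.0, -0.7]
opening: 0.312
grip_force: 30.0
```

Run:
```python
from h import *
im,d,C=cam('wrist'); s=env.state(); print(s['t'],s['eef_pos'],s['tcp_rot'],s['opening'],s['grip_force'],s['ft_force'])
np.savez('w3.npz',im=im,d=d,K=C[0],D=C[1],M=C[2])
i2,_,_=cam('scene')
a=cv2.resize(im[:,:,::-1][60:330,120:390],(400,400)); b=cv2.resize(i2[:,:,::-1][150:290,130:270],(400,400),interpolation=cv2.INTER_CUBIC)
cv2.imwrite('pics/w3.png',np.hstack([a,b]))
```

```text
4.925 [ 635.35749525 -253.18197908  386.58336381] [-3.14150841e+00 -1.90736798e-04  1.62513080e+00] 0.31103843403460885 29.99955109320581 [-0.12579256 -0.20989476 -1.0275111 ]
```

View pics/w3.png

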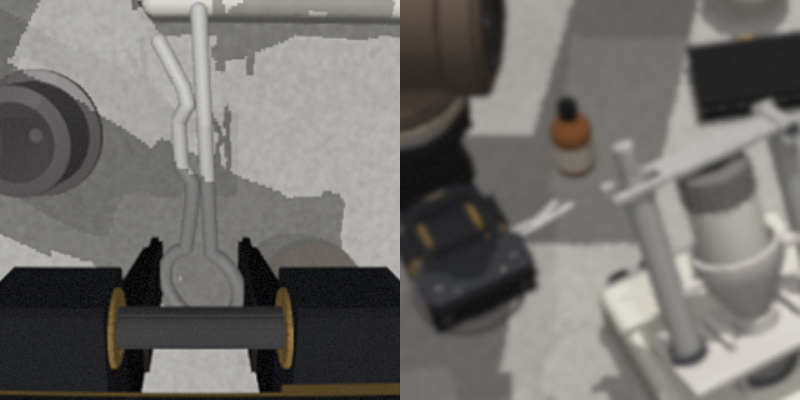

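The wrist view shows the clip fully off the pin: loop held at (200,280), straight leg tip free at (200,10). I'll carry it around the front of the shaker to the tray.

Emit:
{"fn": "carry_out", "kwargs": {
  "series": [
    [0.01,-0.03,-0.01,0,0.2],
    [0.025,-0.075,-0.02,0,0.2],
    [0.04,-0.12,-0.02,0,0.2],
    [0.065,-0.155,-0.02,0,0.2],
    [0.11,-0.16,-0.02,8,0.2],
    [0.155,-0.158,-0.02,16,0.2],
    [0.2,-0.156,-0.02,24,0.2],
    [0.245,-0.154,-0.02,32,0.2],
    [0.29,-0.152,-0.02,40,0.2],
    [0.335,-0.15,-0.02,48,0.2],
    [0.38,-0.148,-0.01,56,0.2],
    [0.42,-0.146,0.02,64,0.2],
    [0.455,-0.144,0.06,66.4,0.2],
    [0.48,-0.143,0.1,66.4,0.2],
    [0.49,-0.143,0.135,66.4,0.2],
    [0.49,-0.143,0.16,66.4,0.2],
    [0.49,-0.143,0.175,66.4,0.2],
    [0.49,-0.143,0.183,66.4,0.2],
    [0.49,-0.143,0.1875,66.4,0.2],
    [0.49,-0.143,0.1875,66.4,0.2]
  ]
}}

```text
t: 7.48
eef_pos: [465.8, 228.7, 199.6]
tcp_rot: [3.142, -0.001, 0.467]
ft_force: [-0.4, -0.0, -0.6]
opening: 0.31
grip_force: 30.0
```

Run:
```python
from h import *
s=env.state(); print(s['t'],s['eef_pos'],s['tcp_rot'],s['opening'],s['grip_force'],s['ft_force'])
im,d,C=cam('wrist'); P=pts(d,C)
# ahead of fingers: tray & clip profile
T=tool(s); Q=(P-T[:3,3])@T[:3,:3]   # tool coords
for x in range(20,150,12):
    m=(abs(Q[...,0]-x)<6)&(abs(Q[...,1])<25)&(Q[...,2]>120); q=P[m]; 
    if len(q): print(x,len(q),np.percentile(q[:,2],[5,50,95]).round(1),Q[m][np.argmax(q[:,2])].round(1))
cv2.imwrite('pics/w4.png',im[:,:,::-1])
```

```text
7.475 [465.7845492  228.68561092 199.5838874 ] [ 3.14157891e+00 -5.97007439e-04  4.66856421e-01] 0.309927750943879 29.999566638143733 [-0.35691299 -0.01258071 -0.64185284]
20 1677 [ 2.6  3.8 33.3] [ 21.4   2.4 164.3]
32 1754 [ 2.7  3.8 34.8] [ 35.4   1.9 163.2]
44 1906 [ 2.6  3.8 36.1] [ 49.7   0.9 160.8]
56 2019 [ 2.6  3.9 37.4] [ 58.3   1.3 160.7]
68 2105 [ 2.6  3.9 38.7] [ 71.4  -0.  159. ]
80 2199 [ 2.4  3.8 40. ] [ 84.6  -1.3 158.1]
92 2059 [ 2.4  3.5 40.5] [ 87.2  -0.9 156.7]
104 2303 [2.4 3.5 4.6] [109.5   8.7 193.8]
116 3097 [ 2.7  9.3 20. ] [116.9  -9.7 177.8]
128 709 [-1.6 -0.5  0.6] [128.4  19.1 197.9]
```

View pics/w4.png

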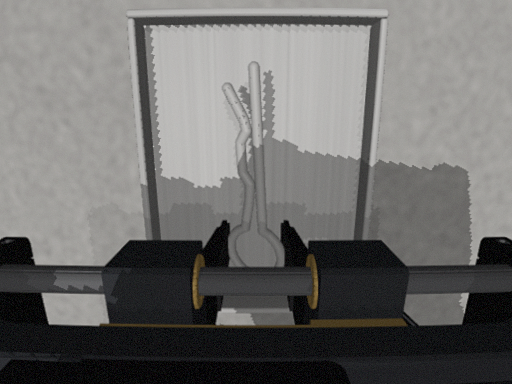

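The clip lies lengthwise and centred over the tray at (255,160), clear of all walls, with the loop between the fingers at (255,245). I'll lower it slightly, release it and rise.

Emit:
{"fn": "carry_out", "kwargs": {
  "series": [
    [0,0,0.002,0,0.2],
    [0,0,0.002,0,0.3],
    [0,0,0.002,0,0.35],
    [0,0,0.002,0,0.42],
    [0,0,0.002,0,0.5],
    [0,0,0.002,0,0.55],
    [0,0,0.002,0,0.55],
    [0,0,-0.02,0,0.55],
    [0,0,-0.06,0,0.6],
    [0,0,-0.12,0,0.8],
    [0,0,-0.18,0,0.8],
    [0,0,-0.24,0,0.8],
    [0,0,-0.28,0,0.8]
  ]
}}

```text
t: 9.15
eef_pos: [465.2, 228.6, 482.2]
tcp_rot: [3.141, -0.003, 0.467]
ft_force: [0.1, 0.1, 0.2]
opening: 0.8
grip_force: 0.0
```

Run:
```python
from h import *
s=env.state(); print(s['t'],s['opening'],s['ft_force'])
im,d,C=cam('wrist'); P=pts(d,C); T=tool(s); Q=(P-T[:3,3])@T[:3,:3]
m=(abs(P[...,0]-500)<70)&(abs(P[...,1]-245)<60)&(P[...,2]>7)&(P[...,2]<100)
t=np.radians(26.7); A=np.array([[np.cos(t),np.sin(t)],[-np.sin(t),np.cos(t)]])
L=(P[m][:,:2]-[500,245.5])@A.T; z=P[m][:,2]; i=(abs(L[:,0])<76)&(abs(L[:,1])<50)
print('clip in tray frame',i.sum(),L[i].min(0),L[i].max(0),np.percentile(z[i],[2,50,98]))
go([465.5,100,470],60); go([520,0,480],93.1); go([633.4,-102.8,480],93.1)
```

```text
9.15 0.7995541014155549 [0.09093595 0.10984094 0.24574689]
clip in tray frame 487 [-55.66387223 -15.85118033] [54.62085709 18.08604594] [ 7.08088135  8.24194924 10.01586573]
from [465.3 228.7 486.4] 26.77 shift [-0.058  0.115  0.016] turn -33.23
from [465.3 228.7 486.4] 26.77 shift [-0.0543  0.2288  0.0062] turn -66.33
from [465.3 228.7 486.4] 26.77 shift [0.0007 0.3717 0.0068] turn -66.33
```

The clip is lying flat: heights 7–10 mm, and inside the tray by more than 20 mm on every side. Next is the bar. I'll grip slightly nearer the hinge so the back finger clears the post.

Emit:
{"fn": "carry_out", "kwargs": {
  "series": [
    [0.0,0.03,0,-9,0.8],
    [0.001,0.075,0,-18,0.8],
    [0.001,0.12,0,-27,0.8],
    [0.002,0.165,0,-36,0.8],
    [0.002,0.21,0,-45,0.8],
    [0.003,0.255,0,-54,0.8],
    [0.003,0.3,0,-63,0.8],
    [0.004,0.34,0,-66.3,0.8],
    [0.004,0.364,0,-66.3,0.8],
    [0.004,0.364,0.01,-66.3,0.8],
    [0.004,0.364,0.035,-66.3,0.7],
    [0.004,0.364,0.06,-66.3,0.7],
    [0.004,0.364,0.072,-66.3,0.7],
    [0.004,0.364,0.077,-66.3,0.7],
    [0.004,0.364,0.077,-66.3,0.7]
  ]
}}

```text
t: 11.08
eef_pos: [633.1, -94.1, 402.6]
tcp_rot: [3.141, 0.0, 1.624]
ft_force: [0.3, -0.4, 1.6]
opening: 0.701
grip_force: 0.0
```

Run:
```python
from h import *
s=env.state(); print(s['t'],s['eef_pos'],s['ft_force'],s['tcp_rot'])
im,d,C=cam('wrist'); P=pts(d,C); b=P[(abs(P[...,1]+50)<25)&(P[...,2]>215)&(P[...,2]<242)&(P[...,0]<660)]
for y in(-35,-50,-65): 
    t=b[abs(b[:,1]-y)<3]; print(y,t.min(0).round(1),t.max(0).round(1))
go([633,-94.5,402],93.1)
```

```text
11.075 [633.138599   -94.14824555 402.57346802] [ 0.32183642 -0.43728903  1.60005853] [3.14113526e+00 1.48173895e-05 1.62433141e+00]
-35 [615.1 -38.  215.1] [658.4 -32.  237.1]
-50 [616.1 -53.  220.4] [660. -47. 237.]
-65 [616.5 -68.  221.1] [659.9 -62.  237. ]
from [633.2 -94.3 402.9] 93.06 shift [-0.0002 -0.0002  0.0009] turn -0.04
```

Close on the bar.

Emit:
{"fn": "carry_out", "kwargs": {
  "series": [
    [0,0,0,0,0.1],
    [0,0,0,0,0.1],
    [0,0,0,0,0.1],
    [0,0,0,0,0.1],
    [0,0,0,0,0.1],
    [0.0,-0.003,-0.006,0,0.1],
    [0.001,-0.006,-0.012,0,0.1],
    [0.002,-0.009,-0.018,0,0.1],
    [0.003,-0.012,-0.022,0,0.1]
  ]
}}

```text
t: 12.25
eef_pos: [620.9, -91.9, 424.5]
tcp_rot: [3.141, -0.001, 1.624]
ft_force: [5.8, 1.7, -6.9]
opening: 0.295
grip_force: 30.9
```

Emit:
{"fn": "carry_out", "kwargs": {
  "series": [
    [0.004,-0.0055,-0.0105,0,0.1],
    [0.0096,-0.0108,-0.0205,0,0.1],
    [0.0165,-0.0157,-0.0297,0,0.1],
    [0.0248,-0.0201,-0.038,0,0.1],
    [0.0343,-0.024,-0.0454,0,0.1],
    [0.0447,-0.0273,-0.0515,0,0.1],
    [0.056,-0.0299,-0.0564,0,0.1],
    [0.0679,-0.0318,-0.06,0,0.1]
  ]
}}

```text
t: 13.25
eef_pos: [589.6, -25.3, 491.2]
tcp_rot: [3.108, 0.003, 1.625]
ft_force: [48.0, 5.4, 13.2]
opening: 0.145
grip_force: 29.5
```

Run:
```python
from h import *
s=env.state(); print(s['t'],s['eef_pos'],s['ft_force'],s['moment'],s['opening'])
im,d,C=cam('scene'); 
cv2.imwrite('pics/s5.png',cv2.resize(im[:,:,::-1][90:310,150:370],(600,600),interpolation=cv2.INTER_CUBIC))
```

```text
13.25 [589.60107489 -25.30893388 491.23909647] [47.97864824  5.42191094 13.23985484] [ 0.74618633 -8.93471743  0.37826273] 0.1452744772589632
```

View pics/s5.png

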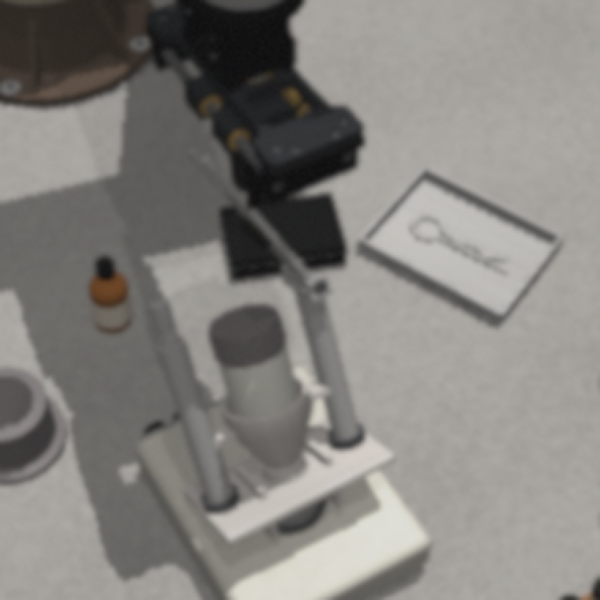

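The scene view shows the bar raised to roughly 50–60°, going from the hinge at (318,285) up to (200,155), with the gripper at (270,170). The clip is flat in the tray at (455,245). The opening of 14 mm and the 48 N force are wrong, so I'll look from the wrist before moving.

Run:
```python
from h import *
s=env.state()
im,d,C=cam('wrist'); P=pts(d,C)
cv2.imwrite('pics/w6.png',im[:,:,::-1])
i2,d2,C2=cam('scene'); Q=pts(d2,C2)
g=i2.astype(int); gray=(g.max(-1)-g.min(-1)<25)&(g.sum(-1)>270)
m=gray&(Q[...,2]>250)&(Q[...,2]<420)&(Q[...,0]>520)&(Q[...,0]<680)&(abs(Q[...,1]+50)<90)
q=Q[m]; print(len(q)); c=np.median(q,0); q=q[np.linalg.norm(q-c,axis=1)<120]; 
if len(q)>10: print(c,q.min(0),q.max(0)); print(np.linalg.svd(q-q.mean(0))[2].round(3))
T=tool(s); W=(P-T[:3,3])@T[:3,:3]
m=(W[...,2]<330)&(W[...,2]>60)&(abs(W[...,1])<40)&(W[...,0]>-30)
for x in range(-20,90,10):
    k=m&(abs(W[...,0]-x)<3); w=W[k]
    if len(w): print(x,len(w),w[:,1].min().round(),w[:,1].max().round(),np.median(w[:,2]).round())
```

```text
161
[617.9336772  -55.41883106 292.93905369] [ 558.45252217 -124.86358345  250.04762364] [673.7968852    1.37705805 383.29574704]
[[ 0.276 -0.651 -0.707]
 [-0.458 -0.736  0.498]
 [ 0.845 -0.187  0.501]]
-20 138 -7.0 40.0 273.0
-10 553 -8.0 40.0 187.0
0 686 -9.0 25.0 211.0
10 1745 -15.0 36.0 171.0
20 5154 -40.0 40.0 88.0
30 6446 -40.0 40.0 90.0
```

View pics/w6.png

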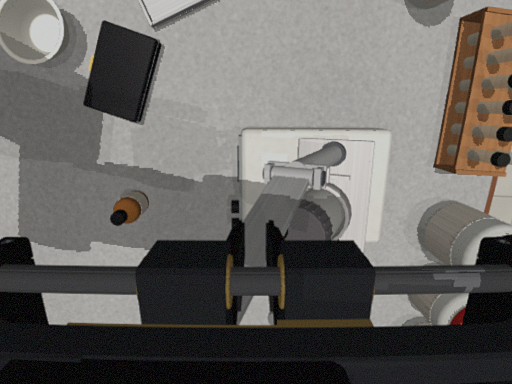

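The bar slopes from the hinge at (290,175) to (255,310). The front finger at (238,240) has slid over the bar's front edge, because the grip was too shallow. I'll retrace the arc, open, and re-grip 12 mm deeper.

Emit:
{"fn": "carry_out", "kwargs": {
  "series": [
    [-0.0119,0.0019,0.0036,0,0.1],
    [-0.0232,0.0045,0.0085,0,0.1],
    [-0.0336,0.0078,0.0146,0,0.1],
    [-0.0431,0.0117,0.022,0,0.1],
    [-0.0514,0.0161,0.0303,0,0.1],
    [-0.0583,0.021,0.0395,0,0.1],
    [-0.0639,0.0263,0.0495,0,0.1],
    [-0.0679,0.0318,0.06,0,0.1],
    [-0.07,0.0375,0.07,0,0.1],
    [-0.07,0.0375,0.07,0,0.1]
  ]
}}

```text
t: 14.65
eef_pos: [625.8, -92.6, 420.4]
tcp_rot: [3.137, -0.001, 1.625]
ft_force: [-18.0, 11.9, 43.6]
opening: 0.097
grip_force: 22.8
```

Emit:
{"fn": "carry_out", "kwargs": {
  "series": [
    [0,0,-0.015,0,0.3],
    [0,0,-0.03,0,0.7],
    [0,0,-0.03,0,0.8],
    [0,0,-0.03,0,0.8]
  ]
}}

```text
t: 15.15
eef_pos: [626.8, -94.0, 443.6]
tcp_rot: [-3.141, -0.0, 1.624]
ft_force: [1.3, -0.6, 0.6]
opening: 0.463
grip_force: 0.0
```

Run:
```python
from h import *
s=env.state(); print(s['t'],s['eef_pos'],s['ft_force'],s['opening'])
im,d,C=cam('wrist'); P=pts(d,C)
a=P[(abs(P[...,1]+45)<30)&(P[...,2]>205)&(P[...,2]<300)&(P[...,0]<665)&(P[...,0]>560)]
for y in(-25,-40,-55,-70): 
    t=a[abs(a[:,1]-y)<2]; t=t[t[:,2]>219+0*t[:,0]]; print(y,len(t),t.min(0).round(1),t.max(0).round(1))
q=a[(a[:,0]>617)&(a[:,0]<642)&(a[:,1]>-65)&(a[:,1]<-20)]; c=np.median(q,0); n=np.linalg.svd(q-q.mean(0))[2][2]; print(c,n.round(3))
go([633,-94.5,390],93.1)
```

```text
15.15 [626.75583824 -94.02990188 443.61999133] [ 1.33150155 -0.57919706  0.5625808 ] 0.462713327595159
-25 318 [614.5 -27.  221.2] [642.8 -23.  236.5]
-40 437 [615.2 -42.  219. ] [660.9 -38.  236.6]
-55 461 [615.9 -57.  219.2] [664.8 -53.  237.2]
-70 391 [617.2 -72.  219.3] [662.4 -68.  236.5]
[630.03137808 -41.49939193 230.2054785 ] [ 0.462  0.021 -0.887]
from [626.8 -94.  443.4] 93.05 shift [-0.0008  0.0062  0.0534] turn -0.05
```

The bar is closed again with the same plane as before. I'll re-grip deeper.

Emit:
{"fn": "carry_out", "kwargs": {
  "series": [
    [-0.001,0.006,0,0,0.7],
    [-0.001,0.006,0.01,0,0.7],
    [-0.001,0.006,0.025,0,0.7],
    [-0.001,0.006,0.04,0,0.7],
    [-0.001,0.006,0.05,0,0.7],
    [-0.001,0.006,0.0535,0,0.7],
    [-0.001,0.006,0.0535,0,0.1],
    [-0.001,0.006,0.0535,0,0.1],
    [-0.001,0.006,0.0535,0,0.1],
    [-0.001,0.006,0.0535,0,0.1],
    [-0.001,0.006,0.0535,0,0.1]
  ]
}}

```text
t: 16.58
eef_pos: [632.7, -94.4, 391.0]
tcp_rot: [-3.142, -0.0, 1.625]
ft_force: [-0.8, 1.2, 3.0]
opening: 0.285
grip_force: 37.5
```

Emit:
{"fn": "carry_out", "kwargs": {
  "series": [
    [0.001,-0.006,-0.011,0,0.1],
    [0.0033,-0.0117,-0.0219,0,0.1],
    [0.0073,-0.0172,-0.0324,0,0.1],
    [0.0129,-0.0225,-0.0424,0,0.1],
    [0.0129,-0.0225,-0.0424,0,0.1]
  ]
}}

```text
t: 17.2
eef_pos: [609.7, -83.0, 433.3]
tcp_rot: [3.14, 0.0, 1.623]
ft_force: [5.4, -1.2, -4.4]
opening: 0.322
grip_force: 31.6
```

```bash
cat >> h.py <<'E'
def bar():
    "bar angle from wrist depth: points above closed plane, between hinge and fingers"
    s=env.state(); im,d,C=cam('wrist'); P=pts(d,C); f=np.radians(3.1)
    xs=np.array([np.cos(f),np.sin(f),0]); ys=np.array([-np.sin(f),np.cos(f),0]); zz=np.array([0,0,1.])
    cx=.883*xs+.469*zz; cz=-.469*xs+.883*zz; H=np.array([627.8,1,226])
    q=P.reshape(-1,3)-H; q=np.stack([q@cx,q@ys,q@cz],1); q=q[~np.isnan(q[:,0])]
    r=np.hypot(q[:,1],q[:,2]); a=np.degrees(np.arctan2(q[:,2],-q[:,1]))
    m=(abs(q[:,0])<20)&(r>20)&(r<75)&(a>-4)&(a<140)
    h,e=np.histogram(a[m],72,(-4,140)); i=np.argsort(h)[-4:]
    print('t',s['t'],'eef',s['eef_pos'].round(1),'F',s['ft_force'].round(1),'op',round(s['opening'],3),'bar deg',[(e[j]+1,int(h[j])) for j in i])
    b=q[m&(abs(a-e[i[-1]]-1)<4)]; print('bar cx range',np.percentile(b[:,0],[2,98]).round(1))
E
python3 -c "
from h import *
bar()"
```

```text
t 17.2 eef [609.7 -83.  433.3] F [ 5.4 -1.2 -4.4] op 0.322 bar deg [(np.float64(31.0), 450), (np.float64(37.0), 533), (np.float64(35.0), 1190), (np.float64(33.0), 2797)]
bar cx range [-14.2  14.8]
```

Emit:
{"fn": "carry_out", "kwargs": {
  "series": [
    [0.0033,-0.0025,-0.0047,0,0.1],
    [0.0069,-0.0049,-0.0092,0,0.1],
    [0.0109,-0.0072,-0.0135,0,0.1],
    [0.0152,-0.0093,-0.0175,0,0.1],
    [0.0247,-0.0132,-0.0249,0,0.1],
    [0.0247,-0.0132,-0.0249,0,0.1]
  ]
}}

```text
t: 18.0
eef_pos: [595.6, -60.0, 457.3]
tcp_rot: [3.141, 0.003, 1.622]
ft_force: [5.7, -8.9, -9.2]
opening: 0.393
grip_force: 39.5
```

```bash
python3 -c "
from h import *
bar()"
```

```text
t 18.0 eef [595.6 -60.  457.3] F [ 5.7 -8.9 -9.2] op 0.393 bar deg [(np.float64(59.0), 203), (np.float64(57.0), 627), (np.float64(53.0), 828), (np.float64(55.0), 2011)]
bar cx range [-14.2  14.8]
```

Emit:
{"fn": "carry_out", "kwargs": {
  "series": [
    [0.0052,-0.0017,-0.0031,0,0.1],
    [0.0104,-0.0033,-0.0061,0,0.1],
    [0.016,-0.0047,-0.0087,0,0.1],
    [0.0217,-0.0059,-0.011,0,0.1],
    [0.0217,-0.0059,-0.011,0,0.1]
  ]
}}

```text
t: 18.68
eef_pos: [588.1, -43.9, 466.2]
tcp_rot: [-3.136, 0.015, 1.616]
ft_force: [-3.8, -48.4, -23.9]
opening: 0.466
grip_force: 87.5
```

```bash
python3 -c "
from h import *
bar()"
```

```text
t 18.675 eef [588.1 -43.9 466.2] F [ -3.8 -48.4 -23.9] op 0.466 bar deg [(np.float64(71.0), 120), (np.float64(65.0), 415), (np.float64(69.0), 524), (np.float64(67.0), 1941)]
bar cx range [-14.1  14.9]
```

The wedge force is growing because the leaning bar no longer fits between vertical pads with this yaw. I'll back off slightly and turn the tool so one finger comes behind the bar's underside (-y side) while it stays pinched.

Emit:
{"fn": "carry_out", "kwargs": {
  "series": [
    [-0.0057,0.0012,0.0023,0,0.1],
    [-0.0113,0.0026,0.0049,0,0.1],
    [-0.0113,0.0026,0.0049,8,0.1],
    [-0.0113,0.0026,0.0049,16,0.1],
    [-0.0113,0.0026,0.0049,24,0.1],
    [-0.0113,0.0026,0.0049,24,0.1]
  ]
}}

```text
t: 19.48
eef_pos: [591.3, -49.2, 463.6]
tcp_rot: [-3.141, 0.001, 1.205]
ft_force: [-0.8, -3.2, -3.3]
opening: 0.282
grip_force: 31.3
```

```bash
python3 -c "
from h import *
bar(); print(env.state()['grip_force'],env.state()['tcp_rot'])"
```

```text
t 19.475 eef [591.3 -49.2 463.6] F [-0.8 -3.2 -3.3] op 0.282 bar deg [(np.float64(67.0), 211), (np.float64(61.0), 212), (np.float64(65.0), 679), (np.float64(63.0), 1917)]
bar cx range [-14.2  14.9]
31.450387032247704 [-3.14069051e+00  6.20997648e-04  1.20747097e+00]
```

Bar at 60° and held cleanly, with low forces. I'll continue the arc and the turn together.

Emit:
{"fn": "carry_out", "kwargs": {
  "series": [
    [0,0,0,8,0.1],
    [0,0,0,15,0.1],
    [0.0047,-0.0035,-0.0025,21,0.1],
    [0.0093,-0.007,-0.0049,27,0.1],
    [0.0144,-0.0103,-0.0067,33,0.1],
    [0.0194,-0.0135,-0.0085,38,0.1],
    [0.0194,-0.0135,-0.0085,38,0.1]
  ]
}}

```text
t: 20.4
eef_pos: [585.7, -24.8, 472.3]
tcp_rot: [-3.14, -0.001, 0.545]
ft_force: [2.8, 4.3, -4.0]
opening: 0.173
grip_force: 29.7
```

```bash
python3 -c "
from h import *
bar(); print(env.state()['grip_force'],env.state()['tcp_rot'])"
```

```text
t 20.4 eef [585.7 -24.8 472.3] F [ 2.8  4.3 -4. ] op 0.173 bar deg [(np.float64(75.0), 163), (np.float64(77.0), 181), (np.float64(81.0), 282), (np.float64(79.0), 938)]
bar cx range [-13.4  15.2]
29.76340181059186 [-3.13941797e+00 -9.89335666e-04  5.45744737e-01]
```

Emit:
{"fn": "carry_out", "kwargs": {
  "series": [
    [0.0024,-0.0057,-0.001,6,0.1],
    [0.0048,-0.0114,-0.0021,12,0.1],
    [0.0076,-0.017,-0.0026,18,0.1],
    [0.0103,-0.0226,-0.0029,24,0.1],
    [0.0134,-0.028,-0.0025,24,0.1],
    [0.0165,-0.0334,-0.0021,24,0.1],
    [0.0206,-0.0398,-0.001,24,0.1],
    [0.0206,-0.0398,-0.001,24,0.1]
  ]
}}

```text
t: 21.45
eef_pos: [583.1, 16.9, 475.5]
tcp_rot: [3.133, -0.003, 0.127]
ft_force: [-0.5, -20.9, 9.3]
opening: 0.244
grip_force: 31.8
```

```bash
python3 -c "
from h import *
bar(); print(env.state()['grip_force'],env.state()['tcp_rot'])"
```

```text
t 21.45 eef [583.1  16.9 475.5] F [ -0.5 -20.9   9.3] op 0.244 bar deg [(np.float64(101.0), 175), (np.float64(95.0), 229), (np.float64(99.0), 249), (np.float64(97.0), 263)]
bar cx range [-7.4 15.3]
31.71006807676349 [ 3.13296174 -0.00326314  0.12669842]
```

Past upright. I'll release and rise.

Emit:
{"fn": "carry_out", "kwargs": {
  "series": [
    [0,0,0,0,0.75],
    [0,0,0,0,0.75],
    [0,0,0,0,0.75],
    [0,0,0,0,0.75],
    [0,0,0,0,0.75],
    [-0.002,-0.002,-0.03,0,0.75],
    [-0.004,-0.004,-0.07,0,0.75],
    [-0.004,-0.004,-0.11,0,0.75],
    [-0.004,-0.004,-0.125,0,0.75],
    [-0.004,-0.004,-0.125,0,0.75]
  ]
}}

```text
t: 22.75
eef_pos: [578.2, 22.4, 598.5]
tcp_rot: [3.142, -0.001, 0.123]
ft_force: [0.4, 0.2, -0.5]
opening: 0.752
grip_force: 0.0
```

Run:
```python
from h import *
s=env.state(); print(s['t'],s['eef_pos'],s['ft_force'],s['opening'])
f=np.radians(3.1); xs=np.array([np.cos(f),np.sin(f),0]); ys=np.array([-np.sin(f),np.cos(f),0]); zz=np.array([0,0,1.])
cx=.883*xs+.469*zz; cz=-.469*xs+.883*zz; H=np.array([627.8,1,226])
for n in('top','scene'):
    im,d,C=cam(n); P=pts(d,C); q=(P.reshape(-1,3)-H); q=np.stack([q@cx,q@ys,q@cz],1)
    r=np.hypot(q[:,1],q[:,2]); a=np.degrees(np.arctan2(q[:,2],-q[:,1]))
    m=(abs(q[:,0])<20)&(r>25)&(r<125)&(a>50)&(a<150); print(n,m.sum(),np.percentile(a[m],[10,50,90]).round(1),r[m].max())
    m=(abs(q[:,0])<33)&(abs(q[:,1]+58)<33)&(q[:,2]>-24)&(q[:,2]<5); c=q[m]
    if len(c): print('cap',m.sum(),c.min(0).round(1),c.max(0).round(1),np.median(c,0).round(1))
    p=P.reshape(-1,3)[m]; print(p.min(0).round(1),p.max(0).round(1))
```

```text
22.75 [578.22336146  22.40945813 598.5223624 ] [ 0.35545016  0.18568502 -0.46360154] 0.7524371924564217
top 92 [105.9 110.1 112.2] 124.72140693303812Traceback (most recent call last):
  File "<stdin>", line 11, in <module>
    return umr_minimum(a, axis, None, out, keepdims, initial, where)
ValueError: zero-size array to reduction operation minimum which has no identity
```

The bar rests at about 110°, which is its stop. Next I'll move over the bottle, turned back so the fingers close front to back, and measure the cap.

Emit:
{"fn": "carry_out", "kwargs": {
  "series": [
    [0.015,0.022,0,-10,0.95],
    [0.03,0.044,0,-20,0.95],
    [0.045,0.066,0,-30,0.95],
    [0.059,0.087,0.01,-40,0.95],
    [0.059,0.087,0.03,-50,0.95],
    [0.059,0.087,0.06,-60,0.95],
    [0.059,0.087,0.09,-70,0.95],
    [0.059,0.087,0.11,-80,0.95],
    [0.059,0.087,0.1185,-86,0.95],
    [0.059,0.087,0.1185,-86,0.95],
    [0.059,0.087,0.1185,-86,0.95]
  ]
}}

```text
t: 24.18
eef_pos: [647.6, -56.7, 479.7]
tcp_rot: [-3.141, -0.0, 1.622]
ft_force: [0.4, 0.9, 0.4]
opening: 0.948
grip_force: 0.0
```

Run:
```python
from h import *
f=np.radians(3.1); xs=np.array([np.cos(f),np.sin(f),0]); ys=np.array([-np.sin(f),np.cos(f),0]); zz=np.array([0,0,1.])
cx=.883*xs+.469*zz; cz=-.469*xs+.883*zz; H=np.array([627.8,1,226])
s=env.state(); print(s['t'],s['eef_pos'],s['opening'])
im,d,C=cam('wrist'); P=pts(d,C).reshape(-1,3); P=P[~np.isnan(P[:,0])]; q=P-H; q=np.stack([q@cx,q@ys,q@cz],1)
m=(abs(q[:,0])<38)&(abs(q[:,1]+58)<38)&(abs(q[:,2]+11)<5); c=q[m]
print('cap top',len(c),c.min(0).round(1),c.max(0).round(1),np.median(c,0).round(1))
o,r=cv2.minEnclosingCircle(c[:,:2].astype(np.float32)); print('circle',o,r)
print('world cap top centre',(H+o[0]*cx+o[1]*ys+np.median(c[:,2])*cz).round(1))
# what lies below back finger: heights near x=680..720 (open back finger), y -57+-12
for x in range(600,740,10):
    k=(abs(P[:,0]-x)<5)&(abs(P[:,1]+57)<12); print(x,P[k][:,2].max().round(0) if k.any() else None,end='; ')
```

```text
24.175 [647.61026263 -56.71840579 479.70025078] 0.9477752096189147
cap top 3113 [-27.3 -86.7 -16. ] [ 28.9 -30.1  -8.4] [  2.7 -56.7 -10.5]
circle (0.25086989998817444, -58.104671478271484) 28.644569396972656
world cap top centre [636.1 -56.7 216.8]
600 385.0; 610 207.0; 620 212.0; 630 218.0; 640 223.0; 650 228.0; 660 230.0; 670 221.0; 680 199.0; 690 377.0; 700 348.0; 710 401.0; 720 391.0; 730 115.0;
```

The cap is exactly where predicted. I'll descend and close.

Emit:
{"fn": "carry_out", "kwargs": {
  "series": [
    [0,0,0.03,0,0.95],
    [0,0,0.06,0,0.95],
    [0,0,0.085,0,0.95],
    [0,0,0.1,0,0.95],
    [0,0,0.105,0,0.95],
    [0,0,0.105,0,0.95],
    [0,0,0.105,0,0.4],
    [0,0,0.105,0,0.4],
    [0,0,0.105,0,0.4],
    [0,0,0.105,0,0.4]
  ]
}}

```text
t: 25.48
eef_pos: [647.6, -56.7, 375.5]
tcp_rot: [3.141, 0.0, 1.624]
ft_force: [0.3, 0.2, 2.2]
opening: 0.715
grip_force: 27.0
```

Emit:
{"fn": "carry_out", "kwargs": {
  "series": [
    [0,-0.0023,-0.0044,0,0.4],
    [0,-0.0047,-0.0088,0,0.4],
    [0,-0.0082,-0.0155,0,0.4],
    [0,-0.0117,-0.022,0,0.4],
    [0,-0.0164,-0.031,0,0.4],
    [0,-0.0164,-0.031,0,0.4]
  ]
}}

```text
t: 26.22
eef_pos: [630.8, -57.6, 407.2]
tcp_rot: [3.141, 0.0, 1.624]
ft_force: [0.9, 0.7, 1.4]
opening: 0.662
grip_force: 27.8
```

```bash
cat >> h.py <<'E'
def bottle():
    s=env.state(); print('t',s['t'],'eef',s['eef_pos'].round(1),'F',s['ft_force'].round(1),'M',s['moment'].round(2),'op',round(s['opening'],3),'g',round(s['grip_force'],1))
    im,d,C=cam('wrist'); P=pts(d,C).reshape(-1,3); T=tool(s); W=(P-T[:3,3])@T[:3,:3]
    m=(abs(W[:,0]-12)<18)&(abs(W[:,1])<28)&(W[:,2]>115)&(W[:,2]<178); w=W[m]
    if len(w)>20:
        A=np.c_[w[:,:2],np.ones(len(w))]; 
        for _ in range(4):
            co=np.linalg.lstsq(A,w[:,2],rcond=None)[0]; r=abs(A@co-w[:,2]); k=r<max(1.5,np.median(r)*2); A,w=A[k],w[k]
        print('cap top plane: n',len(w),'slopes deg x,y',np.degrees(np.arctan(co[:2])).round(1),'z at axis',co[2].round(1),'x',w[:,0].min().round(),w[:,0].max().round(),'y',w[:,1].min().round(),w[:,1].max().round())
E
python3 -c "
from h import *
bottle()"
```

```text
t 26.225 eef [630.8 -57.6 407.2] F [0.9 0.7 1.4] M [-0.12 -0.13 -0.02] op 0.662 g 27.8
cap top plane: n 3897 slopes deg x,y [  0.8 -20.6] z at axis 158.7 x -6.0 29.0 y -28.0 18.0
```

Emit:
{"fn": "carry_out", "kwargs": {
  "series": [
    [0,-0.0035,-0.0066,0,0.4],
    [0,-0.007,-0.0132,0,0.4],
    [0,-0.0106,-0.02,0,0.4],
    [0,-0.0141,-0.0265,0,0.4],
    [0,-0.0188,-0.0353,0,0.4],
    [0,-0.0188,-0.0353,0,0.4]
  ]
}}

```text
t: 27.02
eef_pos: [612.1, -58.6, 442.4]
tcp_rot: [3.14, 0.0, 1.624]
ft_force: [0.6, 0.5, -2.2]
opening: 0.66
grip_force: 27.3
```

```bash
python3 -c "
from h import *
bottle()"
```

```text
t 27.025 eef [612.1 -58.6 442.4] F [ 0.6  0.5 -2.2] M [-0.09  0.11 -0.  ] op 0.66 g 27.3
cap top plane: n 3797 slopes deg x,y [  1.  -20.5] z at axis 158.7 x -6.0 29.0 y -28.0 18.0
```

The bottle is out and held, with its lean reduced to about 20.5° in the grip. I'll carry it out to the front and then over the holder.

Emit:
{"fn": "carry_out", "kwargs": {
  "series": [
    [0.001,-0.02,-0.01,0,0.4],
    [0.003,-0.05,-0.015,0,0.4],
    [0.005,-0.085,-0.015,0,0.4],
    [0.006,-0.12,-0.015,0,0.4],
    [0.0,-0.138,-0.01,0,0.4],
    [-0.03,-0.14,0.0,0,0.4],
    [-0.065,-0.142,0.01,0,0.4],
    [-0.1,-0.144,0.025,0,0.4],
    [-0.135,-0.146,0.045,0,0.4],
    [-0.157,-0.147,0.06,0,0.4],
    [-0.167,-0.147,0.072,0,0.4],
    [-0.167,-0.147,0.072,0,0.4],
    [-0.167,-0.147,0.072,0,0.4]
  ]
}}

```text
t: 28.7
eef_pos: [474.7, -232.4, 369.9]
tcp_rot: [3.141, 0.0, 1.625]
ft_force: [-0.5, -0.6, -1.9]
opening: 0.645
grip_force: 27.7
```

Run:
```python
from h import *
bottle()
T=tool()
for n in('scene',):
    im,d,C=cam(n); P=pts(d,C); 
    tip=(T@np.array([0,40.6,284.4,1]))[:3]; cap=(T@np.array([0,-5.6,160.8,1]))[:3]; print('pred tip',tip.round(1),proj(tip,C),'cap',cap.round(1),proj(cap,C),'holder',proj([[507,-231,57],[507,-231,0]],C).tolist())
    for z in range(60,185,10):
        m=(abs(P[...,2]-z)<4)&(abs(P[...,0]-500)<80)&(abs(P[...,1]+231)<45); q=P[m]
        if len(q): print(z,len(q),'x',q[:,0].min().round(),q[:,0].max().round(),'y',q[:,1].min().round(),q[:,1].max().round(), 'pred x',round(float(tip[0]-.374*(z-tip[2])),1))
    u,v=proj(tip,C)[0].astype(int); c=im[max(v-110,0):v+60,max(u-85,0):u+85]; cv2.imwrite('pics/s7.png',cv2.resize(c[:,:,::-1],(600,600),interpolation=cv2.INTER_CUBIC)); print(max(u-85,0),max(v-110,0))
```

```text
t 28.7 eef [ 474.7 -232.4  369.9] F [-0.5 -0.6 -1.9] M [-0.07  0.04  0.04] op 0.645 g 27.7
cap top plane: n 4255 slopes deg x,y [  0.6 -17.9] z at axis 160.9 x -6.0 29.0 y -28.0 20.0
pred tip [ 515.4 -230.3   85.7] [[150.05625824 232.61093016]] cap [ 469.2 -232.7  209.2] [[132.60249795 184.7760448 ]] holder [[150.5833256976623, 237.0449056659087], [154.4419195800421, 250.14195360382348]]
60 113 x 474.0 545.0 y -267.0 -197.0 pred x 525.0
90 15 x 510.0 518.0 y -239.0 -220.0 pred x 513.8
100 17 x 511.0 519.0 y -244.0 -220.0 pred x 510.1
110 26 x 508.0 521.0 y -248.0 -216.0 pred x 506.3
120 35 x 500.0 522.0 y -251.0 -204.0 pred x 502.6
130 59 x 496.0 524.0 y -256.0 -204.0 pred x 498.9
140 72 x 492.0 523.0 y -256.0 -205.0 pred x 495.1
150 80 x 487.0 519.0 y -257.0 -205.0 pred x 491.4
160 85 x 486.0 517.0 y -257.0 -204.0 pred x 487.6
170 77 x 479.0 512.0 y -257.0 -204.0 pred x 483.9
180 45 x 488.0 510.0 y -253.0 -206.0 pred x 480.2
65 122
```

The tilt is now 17.9°, easing by itself. The bottle axis fits tip ≈ (511,-230.5,82), and the holder axis is at (507.5,-231.3). I'll lower the tip into the cup.

Emit:
{"fn": "carry_out", "kwargs": {
  "series": [
    [0,0.002,0.01,0,0.4],
    [0,0.004,0.022,0,0.4],
    [0,0.004,0.032,0,0.4],
    [0,0.004,0.04,0,0.4],
    [0,0.004,0.046,0,0.4],
    [0,0.004,0.05,0,0.4],
    [0,0.004,0.05,0,0.4]
  ]
}}

```text
t: 29.68
eef_pos: [478.5, -233.0, 319.2]
tcp_rot: [-3.141, -0.0, 1.624]
ft_force: [-0.5, 1.1, -2.5]
opening: 0.64
grip_force: 27.7
```

```bash
python3 -c "
from h import *
bottle()"
```

```text
t 29.675 eef [ 478.5 -233.   319.2] F [-0.5  1.1 -2.5] M [-0.09  0.1  -0.01] op 0.64 g 27.7
cap top plane: n 4281 slopes deg x,y [  0.6 -18. ] z at axis 160.9 x -6.0 29.0 y -28.0 20.0
```

Emit:
{"fn": "carry_out", "kwargs": {
  "series": [
    [0,0.003,0,0,0.4],
    [0,0.006,0,0,0.4],
    [0,0.009,0,0,0.4],
    [0,0.012,0,0,0.4],
    [0,0.015,0,0,0.4],
    [0,0.015,0,0,0.4]
  ]
}}

```text
t: 30.48
eef_pos: [493.2, -232.2, 320.7]
tcp_rot: [-3.141, 0.0, 1.625]
ft_force: [-7.7, -0.7, 12.9]
opening: 0.619
grip_force: 28.4
```

```bash
python3 -c "
from h import *
bottle()"
```

```text
t 30.475 eef [ 493.2 -232.2  320.7] F [-7.7 -0.7 12.9] M [-0.17  1.88  0.03] op 0.619 g 28.4
cap top plane: n 4448 slopes deg x,y [  1.1 -12.2] z at axis 159.6 x -4.0 30.0 y -28.0 23.0
```

Emit:
{"fn": "carry_out", "kwargs": {
  "series": [
    [0,0.003,0,0,0.4],
    [0,0.006,0,0,0.4],
    [0,0.009,0,0,0.4],
    [0,0.012,0,0,0.4],
    [0,0.014,0,0,0.4],
    [0,0.014,0,0,0.4]
  ]
}}

```text
t: 31.28
eef_pos: [507.1, -231.4, 320.2]
tcp_rot: [-3.14, -0.0, 1.625]
ft_force: [-6.3, -1.0, 9.3]
opening: 0.582
grip_force: 29.6
```

```bash
python3 -c "
from h import *
bottle()"
```

```text
t 31.275 eef [ 507.1 -231.4  320.2] F [-6.3 -1.   9.3] M [-0.17  1.94  0.01] op 0.582 g 29.6
cap top plane: n 5165 slopes deg x,y [ 1.5 -3.9] z at axis 160.1 x -2.0 30.0 y -28.0 28.0
```

Nearly upright, with the tip about 15 mm above its seat. I'll lower slowly.

Emit:
{"fn": "carry_out", "kwargs": {
  "series": [
    [0,0,0.002,0,0.4],
    [0,0,0.004,0,0.4],
    [0,0,0.006,0,0.4],
    [0,0,0.008,0,0.4],
    [0,0,0.01,0,0.4],
    [0,0,0.012,0,0.4],
    [0,0,0.012,0,0.4]
  ]
}}

```text
t: 32.2
eef_pos: [507.0, -231.5, 308.3]
tcp_rot: [-3.14, 0.0, 1.625]
ft_force: [-7.9, -1.3, 10.4]
opening: 0.578
grip_force: 30.0
```

```bash
python3 -c "
from h import *
bottle()"
```

```text
t 32.2 eef [ 507.  -231.5  308.3] F [-7.9 -1.3 10.4] M [-0.33  2.19  0.02] op 0.578 g 30.0
cap top plane: n 5253 slopes deg x,y [ 2.2 -1.4] z at axis 158.7 x -1.0 30.0 y -28.0 28.0
```

Emit:
{"fn": "carry_out", "kwargs": {
  "series": [
    [0,-0.001,0.001,0,0.4],
    [0,-0.0015,0.002,0,0.4],
    [0,-0.0015,0.003,0,0.4],
    [0,-0.0015,0.004,0,0.4],
    [0,-0.0015,0.004,0,0.4]
  ]
}}

```text
t: 32.88
eef_pos: [505.8, -231.9, 305.1]
tcp_rot: [3.142, 0.002, 1.625]
ft_force: [-8.4, -3.7, 18.1]
opening: 0.572
grip_force: 30.0
```

```bash
python3 -c "
from h import *
bottle()"
```

```text
t 32.875 eef [ 505.8 -231.9  305.1] F [-8.4 -3.7 18.1] M [-0.71  2.29  0.01] op 0.572 g 30.0
cap top plane: n 5249 slopes deg x,y [ 1.9 -1.1] z at axis 158.5 x -1.0 30.0 y -28.0 28.0
```

Emit:
{"fn": "carry_out", "kwargs": {
  "series": [
    [0,0,0,0,0.62],
    [0,0,0,0,0.66],
    [0,0,0,0,0.75],
    [0,0,0,0,0.8],
    [0,0,0,0,0.8]
  ]
}}

```text
t: 33.55
eef_pos: [506.0, -231.5, 303.3]
tcp_rot: [-3.142, -0.0, 1.624]
ft_force: [-0.4, -0.0, 0.3]
opening: 0.795
grip_force: 0.0
```

```bash
python3 -c "
from h import *
bottle()"
```

```text
t 33.55 eef [ 506.  -231.5  303.3] F [-0.4 -0.   0.3] M [-0.12  0.02  0.03] op 0.795 g 0.0
cap top plane: n 3708 slopes deg x,y [1.7 0. ] z at axis 158.7 x -1.0 27.0 y -26.0 27.0
```

The cap top is at 144.6 mm, against 145 when fully home, and it is upright. I'll rise clear and check everything.

Emit:
{"fn": "carry_out", "kwargs": {
  "series": [
    [0,0,-0.02,0,0.85],
    [0,0,-0.05,0,0.85],
    [0,0,-0.09,0,0.85],
    [0,0,-0.13,0,0.85],
    [0,-0.04,-0.15,0,0.85],
    [0,-0.06,-0.16,0,0.85],
    [0,-0.06,-0.16,0,0.85],
    [0,-0.06,-0.16,0,0.85]
  ]
}}

```text
t: 34.6
eef_pos: [446.6, -234.9, 462.8]
tcp_rot: [-3.141, -0.001, 1.624]
ft_force: [0.7, -0.5, -0.7]
opening: 0.851
grip_force: 0.0
```

Run:
```python
from h import *
s=env.state(); print(s['t'],s['eef_pos'])
im,d,C=cam('scene'); P=pts(d,C)
m=(np.hypot(P[...,0]-507.5,P[...,1]+231)<40)&(P[...,2]>110)&(P[...,2]<170); q=P[m]
for z in(115,125,135,145): k=abs(q[:,2]-z)<5; print(z,k.sum(),q[k].min(0).round(1),q[k].max(0).round(1))
f=np.radians(3.1); xs=np.array([np.cos(f),np.sin(f),0]); ys=np.array([-np.sin(f),np.cos(f),0]); zz=np.array([0,0,1.])
cx=.883*xs+.469*zz; cz=-.469*xs+.883*zz; H=np.array([627.8,1,226])
w=(P.reshape(-1,3)-H); w=np.stack([w@cx,w@ys,w@cz],1); r=np.hypot(w[:,1],w[:,2]); a=np.degrees(np.arctan2(w[:,2],-w[:,1]))
k=(abs(w[:,0])<20)&(r>30)&(r<125)&(a>50)&(a<150); print('bar',k.sum(),np.percentile(a[k],[10,50,90]).round(1))
cv2.imwrite('pics/end.png',cv2.resize(im[:,:,::-1][90:346,60:400],(797,600),interpolation=cv2.INTER_CUBIC))
```

```text
34.6 [ 446.59373962 -234.8881315   462.77968726]
115 54 [ 510.7 -258.1  110.5] [ 533.8 -209.6  119.8]
125 70 [ 504.9 -259.9  120. ] [ 535.  -205.2  130. ]
135 67 [ 479.3 -259.5  130.5] [ 535.6 -204.9  139.9]
145 395 [ 476.5 -258.8  140. ] [ 535.1 -204.9  148.8]
bar 431 [101.4 108.3 110.9]
```

View pics/end.png

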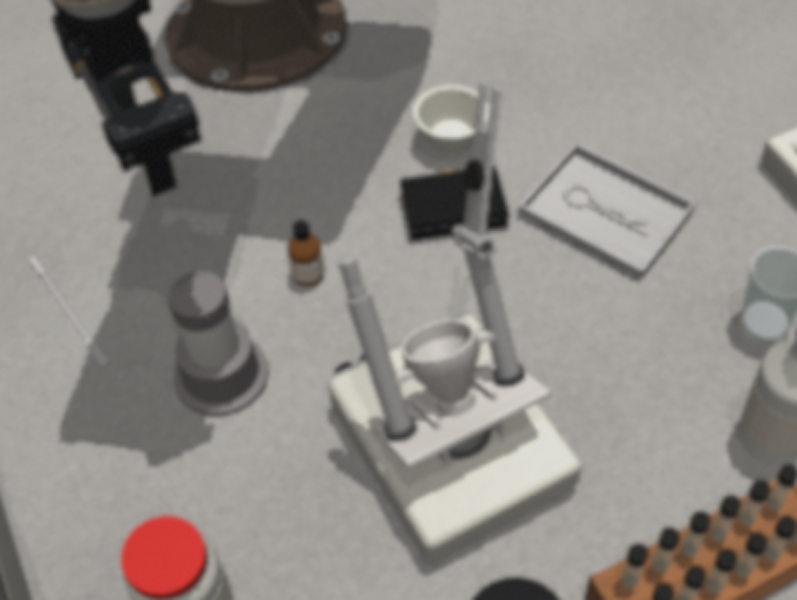

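The final view shows the bottle upright in the holder at (205,340), the bar standing open at (485,160), the clip flat in the tray at (605,210), and the other items undisturbed.

```bash
python3 -c "
from cell import env
print(env.job_done())"
```

```text
the job is handed in; nothing more can be done
None
```

The job is handed in at about 35 s: the clip lies flat in the tray, the bar stands open at its stop, and the bottle is upright and fully home in the holder, with the other items undisturbed; the first try at raising the bar slipped (48 N at the wrist) and I lowered and re-gripped it.

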